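# Find the stamped crate and push it to the dispatch rail

## Robot

A 6-joint arm with a two-finger parallel gripper is mounted at the origin on the work surface. World frame = base frame: x ahead of the robot, y to its left, z up, the work surface at z = 0. Lengths are in m, angles in rad, forces in N, time in s.
With the tool pointing down it reaches from about 0.425 to 0.95 m from the base axis. Payload 3.5 kg.
Tool frame: the origin (TCP) lies on the centre line of the jaws, within the pads' length; the fingertips stand 17 mm ahead of it and the grasp point (between the pads) lies 2 mm behind it; z points along the fingers, y is the line along which they close (so a half turn about z gives the same grasp; the last joint's range is limited). The gripper opens to 85 mm and grips with 20 to 120 N. Pads are 22 mm wide; open, the fingers measure 114 mm over their backs; the gripper's body (76 mm by 85 mm) begins 54 mm behind the grasp point. The pads swing forward as they close: fully open they stand 13 mm farther back than shut.
Start: joints at [-1.468, 0.286, 1.577, -0, 1.279, -0.15], TCP at [0.169, -0.654, 0.248] pointing down, gripper open.
Joint ranges: [-2.77, 2.77], [-0.9, 2.22], [0.21, 2.48], [-1.53, 4.67], [0.24, 2.81], [-2.84, 2.84]. Speed limits (rad/s): [2.79, 2.79, 3.14, 3.14, 3.14, 3.14].

## Interface

Orientations are given as a unit quaternion [x, y, z, w].
In Python, from plant import ctrl gives the robot as it stands. The module is installed in compiled form; this text tells all that it offers.
- The arm moves only by the tool drive_tool, never from a script. Its argument "moves" is a list of rows, each a list of 3 entries, a list of its own where there are three numbers: the turn, a rotation vector about the tool's x, y, z in rad, then the shift along the tool's x, y, z in m, then the finger opening in m, from 0 to 0.0854. A call has 1 to 5 rows; each row shifts and turns the commanded pose from where the row before left it, along the tool's axes as they then stand; what a row does not reach is not made up. A row lasts 1/8 s, in which the tool goes at most 62.5 mm and 10.7 degrees, less where a joint would pass 70% of its speed; a pose out of reach is approached as far as the arm can. A call with a gripper value outside its range is refused whole. The fingers move at their own pace and stop on an object; "grip_force" is the grip in N (left out, the last holds). Time passes only in rows, so rows that do not move let the fingers close. It gives the time, the measured TCP pose, the force, the opening and the grip force at its end, in the units of the state.
- ctrl.get_state(): the state, without advancing time (a new reading comes with each control period).
- ctrl.read_camera(name): name is "side" or "top"; returns a dict with "image" (420x560x3 uint8, red, green, blue), "fx", "fy", "cx", "cy" (pixels), "R" (3x3) and "t" (3): a world point X has camera coordinates R X + t. Camera axes: x right, y down, z forward; pixel columns grow to the right and rows downward; lengths in m; the calibration is good to about 2 mm. A picture is of the moment at which its call begins. There is no depth.
- ctrl.sign_off(): hands the job in; it is judged then, once.
The state is a dict: "time": time; "qpos": joint angles; "dq": joint speeds; "joint_efforts": joint torques, N m; "eef_pos": TCP position; "tcp_rot": TCP orientation; "contact_force": force on the tool from outside, world axes, zero at the start; "wrist_torque": the same for the moment, N m; "opening": opening from 0.0 (shut) to 1.0 (fully open); "finger_force": force on a finger pad.
Only numpy, scipy, OpenCV 4.12 (cv2) and the standard library are available. Lean on these libraries where they do the work, as an engineer would, in place of code of your own. Each camera call takes 0.05 s, during which the arm holds its last target. There are 200 camera calls.

## Task

Tip both small plywood crates over towards the robot, so that each lies on its side with its underside facing the dispatch rail, and see which one is stamped underneath. Then push the stamped crate along the table until its underside is flush against the dispatch rail, and leave the other lying clear of the rail. Only push with the fingers: do not pick up or carry a crate, and do not disturb the glassware and jars around.

Things in the scene. Friction and masses are not known exactly. Their poses are not given: they have to be found in the camera images.
- crate_a: One of two outwardly identical crates. A shut plywood shipping crate: 60 mm deep (its x), 80 mm wide (its y), 95 mm high (its z), 0.25 to 0.5 kg. All sides are flat and can be pushed. Origin: centre of its underside; z points from the underside to the top. It starts standing upright, its x pointing away from the robot within 0.45 rad. It tips over about its lower edge when pushed near the top.
- crate_b: The other of the two identical crates, standing on the other side. A shut plywood shipping crate: 60 mm deep (its x), 80 mm wide (its y), 95 mm high (its z), 0.25 to 0.5 kg. All sides are flat and can be pushed. Origin: centre of its underside; z points from the underside to the top. It starts standing upright, its x pointing away from the robot within 0.45 rad. It tips over about its lower edge when pushed near the top.
- crate_a_mid (a point): Centre of crate_a's volume, 47.5 mm above its underside when upright.
- crate_b_mid (a point): Centre of crate_b's volume, 47.5 mm above its underside when upright.
- stamp (a point): Centre of the stamp: a black printed ring, 44 mm across, with a bar through it, in the middle of the underside of one crate; the other crate's underside is blank. Hidden while the crate stands upright.
- rail: The dispatch rail: a straight aluminium kerb fixed on the table beyond the crates, 20 mm thick (its x), 760 mm long (its y), 20 mm high, left to right across the table. Origin: centre of its underside; its x points away from the robot.
- rail_face (a point): Middle of the rail's face on the robot's side, 10 mm above the table; x points away from the robot, square to the face, y along the rail.
- jar: White jar with black lid, 48 mm across, 62 mm high, standing between the crates. Origin: centre of its underside. Not to be disturbed.
- stopper: Black rubber stopper, 40 mm across, 30 mm high, standing between the crates, nearer the robot. Origin: centre of its underside. Not to be disturbed.
- beaker: Glass beaker, 68 mm across, 85 mm high, off to the right. Origin: centre of its underside. Not to be disturbed.
- amber: Brown glass bottle, 60 mm across, 120 mm high, off to the left. Origin: centre of its underside. Not to be disturbed.
- bigjar: Large white jar, 90 mm across, 110 mm high, off to the left. Origin: centre of its underside. Not to be disturbed.
- spatula: Spatula lying on the table off to the right, 170 mm long. Not to be disturbed.

How it is judged:
On the way, in this order (a step that is already met when the one before it is completed fails the run):
1. both crates lie on their sides, undersides facing the rail and both still clear of it (angle between crate_a's own z axis and vertical between 1.42 and 1.72 rad and z of rail_face in the frame of crate_a below 0.012 m and height (world z) of each of crate_a_mid, crate_b_mid below 0.045 m and linear speed of each of crate_a, crate_b below 0.02 m/s and angle between crate_b's own z axis and vertical between 1.42 and 1.72 rad and z of rail_face in the frame of crate_b below 0.012 m and x of each of crate_b, crate_a in the frame of rail_face below -0.03 m), for 0.2 s.
2. the stamped crate's underside is flush against the rail (x of crate_a in the frame of rail_face between -0.008 and 0.006 m and angle between the z axis of crate_a and the x axis of rail, either way round below 0.12 rad and y of crate_a in the frame of rail_face between -0.36 and 0.36 m and angle between crate_a's own z axis and vertical between 1.42 and 1.72 rad and z of rail_face in the frame of crate_a below 0.012 m and height (world z) of crate_a_mid below 0.045 m and linear speed of crate_a below 0.02 m/s), for 0.2 s.
At the end, for the whole second after the job is handed in: Both crates lie at rest on their sides with undersides facing the rail (tipped 81 to 99 degrees); the stamped one's underside centre is within 8 mm of the rail's face, square to it within 7 degrees, and on the rail's length; the other's underside is more than 30 mm short of the rail (all of step 2 and x of crate_b in the frame of rail_face below -0.03 m and angle between crate_b's own z axis and vertical between 1.42 and 1.72 rad and z of rail_face in the frame of crate_b below 0.012 m and height (world z) of crate_b_mid below 0.045 m and linear speed of crate_b below 0.02 m/s); the robot touches nothing.
It fails at once if a crate is lifted (its centre more than 75 mm above the table; tipping it raises the centre only to 57 mm) (height (world z) of any of crate_a_mid, crate_b_mid above 0.075 m).
It fails at once if a crate is turned upside down (angle between any of crate_a, crate_b's own z axis and vertical above 2.2 rad).
It fails at once if a bystander is moved more than 30 mm or knocked over (distance of any of jar, stopper, beaker, amber, spatula, bigjar from where it was at the start of the episode above 0.03 m or angle between any of jar, stopper, beaker, amber, spatula, bigjar's own z axis and vertical above 0.6 rad).
It also fails if it takes over 58 s, if anything falls off the work surface, if the arm or the gripper's body presses on something with over 40 N, if the wrist force passes 120 N, or if a joint passes its speed limit or range.

## Working session

There is one attempt and no reset: what is moved stays moved. The work goes in short steps, Python scripts to look and compute and a tool call to move; the robot and the scene stay as the last step left them, time stands still between calls to the robot, and variables do not carry over. Pictures are saved under pics/ and viewed, at most 10 in all, crops included, and the job is handed in when it is done.

Besides the shell and the picture viewer there is one more tool, called after "Call:" as name(argument=value, ...) on one line, values as JSON. drive_tool: Moves the arm, as the interface text tells. Its arguments: {"type":"object","properties":{"moves":{"type":"array","items":{"type":"array"}},"grip_force":{"type":"number"}},"required":["moves"]}

```bash
mkdir -p pics
python3 - <<'E'
from plant import ctrl
import cv2,numpy as np
for n in("top","side"):
    c=ctrl.read_camera(n); cv2.imwrite(f"pics/{n}0.png",c["image"][:,:,::-1])
    R=np.array(c["R"]);t=np.array(c["t"]);print(n,c["fx"],c["fy"],c["cx"],c["cy"],R.round(3).tolist(),(-R.T@t).round(3))
s=ctrl.get_state();print(s["time"],s["eef_pos"],s["tcp_rot"],s["contact_force"])
E
```

```text
top 431.16072267095194 431.16072267095194 275.4783726343084 209.71847572779328 [[-0.011, -1.0, -0.018], [-0.982, 0.014, -0.189], [0.19, 0.016, -0.982]] [ 0.249 -0.008  1.455]
side 442.354796914458 442.354796914458 279.9610361829638 209.63354663622783 [[-0.998, -0.053, -0.021], [-0.013, 0.573, -0.819], [0.056, -0.818, -0.573]] [0.411 1.056 0.799]
0.1 [ 0.16877304 -0.65296415  0.24703129] [ 9.92021787e-01  1.26061701e-01  1.36749819e-05 -1.10497285e-03] [-0.11267921 -0.25031729 -0.28752542]
```

View pics/top0.png

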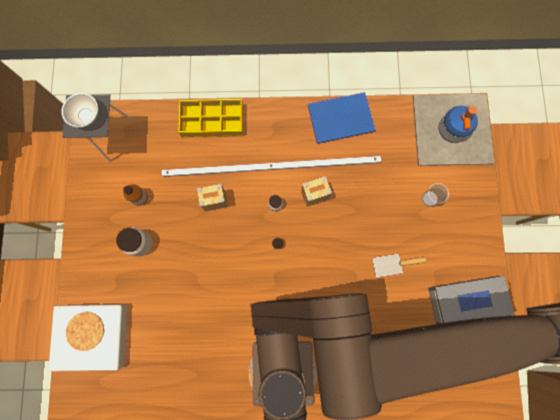

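View pics/side0.png

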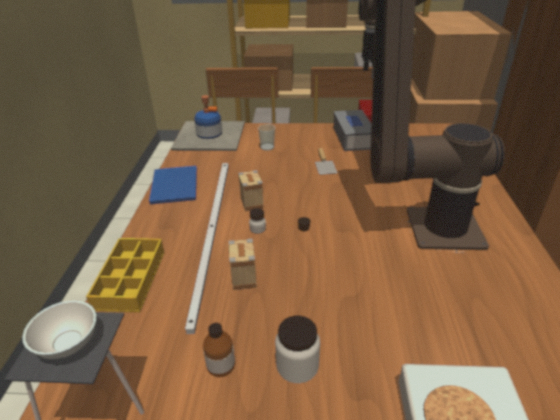

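The top view shows crates at about (211,196) and (317,190), the jar at (276,203), the stopper at (278,243), and the rail from (163,173) to (381,159). I'll enlarge the crop to get the crate corners.

Run:
```python
import cv2
i=cv2.imread("pics/top0.png")[145:220,190:340]
cv2.imwrite("pics/crop0.png",cv2.resize(i,None,fx=5,fy=5,interpolation=cv2.INTER_CUBIC))
```

```text
(no output)
```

View pics/crop0.png

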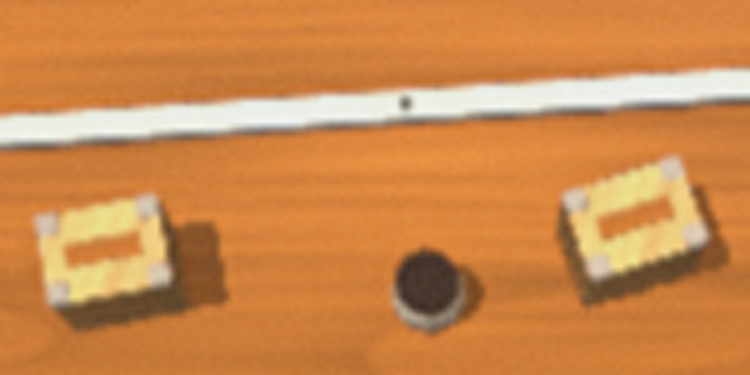

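The crop shows the top-face corners. Left crate: (36,215), (155,195), (173,285), (52,305). Right crate: (561,193), (678,156), (709,243), (592,280). The rail's near top edge runs from (0,147) to (750,98).

```bash
cat > h.py <<'E'
import numpy as np,cv2
from plant import ctrl
from scipy.spatial.transform import Rotation as Ro
def ray(c,p,z):
    R=np.array(c["R"]);t=np.array(c["t"]);o=-R.T@t
    d=R.T@np.array([(p[0]-c["cx"])/c["fx"],(p[1]-c["cy"])/c["fy"],1])
    return o+d*(z-o[2])/d[2]
def crop(p,o,s=5): return (p[0]+.5)/s-.5+o[0],(p[1]+.5)/s-.5+o[1]
def proj(c,X):
    q=np.array(c["R"])@X+np.array(c["t"]);return c["fx"]*q[0]/q[2]+c["cx"],c["fy"]*q[1]/q[2]+c["cy"]
E
python3 - <<'E'
from h import *
c=ctrl.read_camera("top");o=(190,145)
for P in([(36,215),(155,195),(173,285),(52,305)],[(561,193),(678,156),(709,243),(592,280)]):
    W=np.array([ray(c,crop(p,o),.095)[:2] for p in P]);f=(W[0]+W[1]-W[2]-W[3])/2;l=(W[0]+W[3]-W[1]-W[2])/2
    print(W.mean(0).round(4),np.linalg.norm(f),np.linalg.norm(l),"yaw",np.arctan2(f[1],f[0]),np.arctan2(-l[0],l[1]))
a,b=[ray(c,p,.02) for p in((163,176),(381,162.5))];print("rail",a,b)
a,b=[ray(c,crop(p,o),.02) for p in((0,147),(750,98))];print("railcrop",a,b,np.arctan2(-(a-b)[0],(a-b)[1]))
print("jar",ray(c,crop((428,283),o),.062),"stopper",ray(c,(278,243),.03))
print("amber",ray(c,(130,190),.12),"beaker",ray(c,(435,195),.04),"big",ray(c,(130,240),.11),"spat",ray(c,(374,262),0),ray(c,(426,262),0))
s=ctrl.get_state();print(Ro.from_quat(s["tcp_rot"]).as_matrix().round(3).tolist())
E
```

```text
[0.565  0.2247] 0.06125869293286965 0.07876087739793605 yaw 0.19883044466729363 0.1542824455625173
[ 0.5809 -0.1198] 0.061047269483676087 0.07987036459691581 yaw 0.3051534750406093 0.2978817191870527
rail [0.65076304 0.40302784 0.02      ] [ 0.68663746 -0.35020543  0.02      ]
railcrop [0.65641602 0.31088206 0.02      ] [ 0.68293835 -0.20767047  0.02      ] 0.05110233727344397
jar [0.54682824 0.01529964 0.062     ] stopper [0.41183149 0.00811734 0.03      ]
amber [0.57812167 0.47879889 0.12      ] beaker [ 0.56462531 -0.51854878  0.04      ] big [0.41841531 0.47384743 0.11      ] spat [ 0.34721783 -0.31180455  0.        ] [ 0.34505152 -0.48463289  0.        ]
[[0.968, 0.25, -0.0], [0.25, -0.968, 0.002], [0.0, -0.002, -1.0]]
```

Measured sizes match the given ones (61×79 mm and 61×80 mm). The right crate is at (0.581,-0.120) with yaw 0.30. The left is at (0.565,0.225) with yaw 0.17. Going behind the right crate first.

Call:
drive_tool(moves=[[[0, 0, -0.05], [0, 0, 0], 0], [[0, 0, 0], [0.05, -0.032, 0], 0], [[0, 0, 0], [0.05, -0.032, 0], 0], [[0, 0, 0], [0.05, -0.032, 0], 0], [[0, 0, 0], [0.05, -0.032, 0], 0]], grip_force=40)

```text
time: 0.78
eef_pos: [0.3225, -0.47, 0.248]
tcp_rot: [0.989, 0.151, 0.0, -0.0]
contact_force: [0.3, 0.0, 0.4]
opening: -0.002
finger_force: 0.0
```

Call:
drive_tool(moves=[[[0, 0, 0], [0.05, -0.032, 0], 0], [[0, 0, 0], [0.05, -0.032, 0], 0], [[0, 0, 0], [0.05, -0.032, 0], 0], [[0, 0, 0], [0.05, -0.032, 0], 0], [[0, 0, 0], [0.05, -0.032, 0], 0]])

```text
time: 1.4
eef_pos: [0.5134, -0.2427, 0.2482]
tcp_rot: [0.989, 0.151, -0.0, 0.0]
contact_force: [0.3, -0.6, -0.4]
opening: -0.0
finger_force: 0.0
```

Call:
drive_tool(moves=[[[0, 0, 0], [0.04, -0.024, 0], 0], [[0, 0, 0], [0.04, -0.024, 0], 0], [[0, 0, 0], [0.04, -0.024, 0], 0], [[0, 0, 0], [0.036, -0.025, 0], 0], [[0, 0, 0], [0, 0, 0.04], 0]])

```text
time: 2.02
eef_pos: [0.6362, -0.1034, 0.2119]
tcp_rot: [0.988, 0.153, 0.004, 0.002]
contact_force: [-0.5, 0.3, 0.1]
opening: 0.001
finger_force: 0.0
```

Call:
drive_tool(moves=[[[0, 0, 0], [0, 0, 0.04], 0], [[0, 0, 0], [0, 0, 0.04], 0], [[0, 0, 0], [0, 0, 0.036], 0], [[0, 0, 0], [0, 0, 0], 0]])

```text
time: 2.52
eef_pos: [0.6295, -0.1044, 0.088]
tcp_rot: [0.989, 0.151, -0.004, -0.002]
contact_force: [-0.1, 0.2, 0.5]
opening: 0.001
finger_force: 0.0
```

Call:
drive_tool(moves=[[[0, 0, 0], [-0.006, 0, 0], 0], [[0, 0, 0], [-0.006, 0, 0], 0], [[0, 0, 0], [-0.006, 0, 0], 0], [[0, 0, 0], [-0.006, 0, 0], 0], [[0, 0, 0], [-0.006, 0, 0], 0]])

```text
time: 3.15
eef_pos: [0.6039, -0.1145, 0.0932]
tcp_rot: [0.989, 0.151, 0.001, 0.0]
contact_force: [1.3, 0.2, 1.1]
opening: -0.005
finger_force: 0.9
```

Call:
drive_tool(moves=[[[0, 0, 0], [-0.006, 0, 0], 0], [[0, 0, 0], [-0.006, 0, 0], 0], [[0, 0, 0], [-0.006, 0, 0], 0], [[0, 0, 0], [-0.006, 0, 0], 0]])

```text
time: 3.65
eef_pos: [0.5799, -0.1214, 0.0916]
tcp_rot: [0.989, 0.151, -0.001, -0.0]
contact_force: [-0.1, 0.2, 0.6]
opening: -0.002
finger_force: 0.0
```

Run:
```python
from h import *
a=[cv2.resize(ctrl.read_camera(n)["image"][y:y+120,x:x+160,::-1],(480,360)) for n,x,y in(("top",200,120),("side",190,140))]
cv2.imwrite("pics/p1.png",cv2.resize(np.hstack(a),(800,300)))
```

```text
(no output)
```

View pics/p1.png

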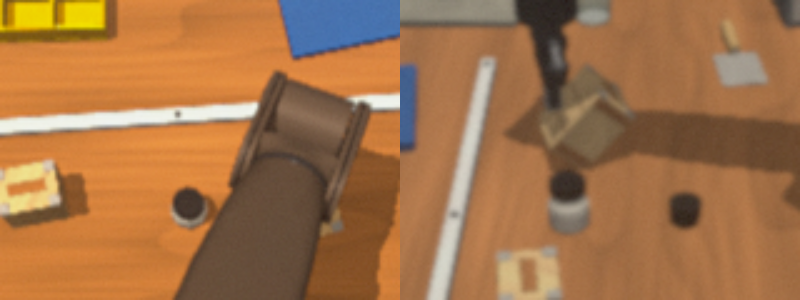

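The crate (side panel, about (587,112)) is mid-tip at roughly 40° towards the robot. I'll keep pulling.

Call:
drive_tool(moves=[[[0, 0, 0], [-0.006, 0, 0], 0], [[0, 0, 0], [-0.006, 0, 0], 0], [[0, 0, 0], [-0.004, 0, 0], 0], [[0, 0, 0], [0, 0, 0], 0]])

```text
time: 4.25
eef_pos: [0.5654, -0.1263, 0.0923]
tcp_rot: [0.989, 0.151, -0.0, -0.0]
contact_force: [-0.4, -0.6, 0.5]
opening: 0.003
finger_force: 0.0
```

Run:
```python
from h import *
a=ctrl.read_camera("side")["image"][120:240,190:350,::-1]
cv2.imwrite("pics/p2.png",cv2.resize(a,(640,480)))
```

```text
(no output)
```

View pics/p2.png

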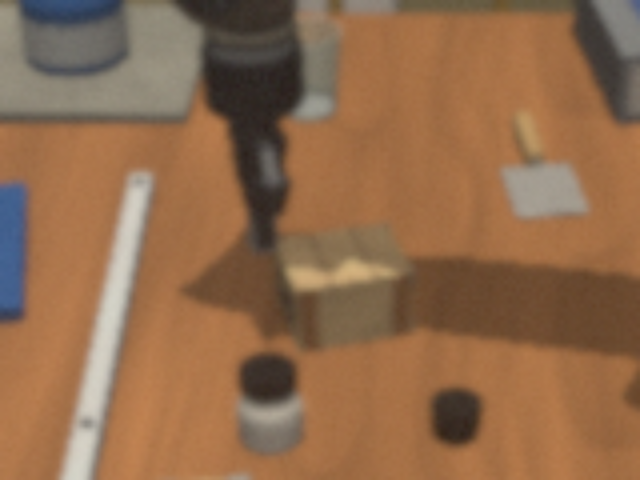

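The right crate now lies flat on its side, centred at about (345,290) in the crop, with its underside facing the rail. Moving to the left crate.

Call:
drive_tool(moves=[[[0, 0, 0], [0, 0, -0.05], 0], [[0, 0, 0], [0, 0, -0.05], 0], [[0, 0, 0.13], [0, 0, 0], 0], [[0, 0, 0], [0.016, -0.05, 0], 0], [[0, 0, 0], [0.016, -0.05, 0], 0]])

```text
time: 4.92
eef_pos: [0.5804, -0.0215, 0.1927]
tcp_rot: [0.996, 0.085, 0.001, 0.0]
contact_force: [0.3, -0.5, 0.2]
opening: -0.0
finger_force: 0.0
```

Call:
drive_tool(moves=[[[0, 0, 0], [0.016, -0.05, 0], 0], [[0, 0, 0], [0.016, -0.05, 0], 0], [[0, 0, 0], [0.017, -0.05, 0], 0], [[0, 0, 0], [0.017, -0.05, 0], 0], [[0, 0, 0], [0.016, -0.046, 0], 0]])

```text
time: 5.55
eef_pos: [0.6186, 0.2363, 0.1924]
tcp_rot: [0.996, 0.087, 0.0, -0.0]
contact_force: [0.4, -0.5, 0.4]
opening: 0.002
finger_force: 0.0
```

Call:
drive_tool(moves=[[[0, 0, 0], [0, 0, 0], 0], [[0, 0, 0], [0, 0, 0], 0]])

```text
time: 5.8
eef_pos: [0.6183, 0.234, 0.192]
tcp_rot: [0.996, 0.087, -0.0, 0.0]
contact_force: [-0.0, -0.4, -0.2]
opening: 0.001
finger_force: 0.0
```

Call:
drive_tool(moves=[[[0, 0, 0], [0, 0, 0.035], 0], [[0, 0, 0], [0, 0, 0.035], 0], [[0, 0, 0], [0, 0, 0.03], 0], [[0, 0, 0], [0, 0, 0], 0], [[0, 0, 0], [-0.006, 0, 0], 0]])

```text
time: 6.42
eef_pos: [0.6136, 0.2324, 0.0939]
tcp_rot: [0.996, 0.086, 0.001, -0.0]
contact_force: [-0.1, 1.6, -0.0]
opening: 0.001
finger_force: 0.0
```

Call:
drive_tool(moves=[[[0, 0, 0], [-0.006, 0, 0], 0], [[0, 0, 0], [-0.006, 0, 0], 0], [[0, 0, 0], [-0.006, 0, 0], 0], [[0, 0, 0], [-0.006, 0, 0], 0], [[0, 0, 0], [-0.006, 0, 0], 0]])

```text
time: 7.05
eef_pos: [0.5826, 0.2281, 0.0925]
tcp_rot: [0.996, 0.086, 0.0, -0.0]
contact_force: [0.9, 0.1, 1.4]
opening: 0.001
finger_force: 0.8
```

Call:
drive_tool(moves=[[[0, 0, 0], [-0.006, 0, 0], 0], [[0, 0, 0], [-0.006, 0, 0], 0], [[0, 0, 0], [-0.006, 0, 0], 0], [[0, 0, 0], [-0.006, 0, 0], 0], [[0, 0, 0], [-0.006, 0, 0], 0]])

```text
time: 7.68
eef_pos: [0.5528, 0.2228, 0.092]
tcp_rot: [0.996, 0.086, -0.0, 0.0]
contact_force: [-0.1, -0.1, 0.1]
opening: -0.002
finger_force: 0.0
```

Call:
drive_tool(moves=[[[0, 0, 0], [-0.005, 0, 0], 0], [[0, 0, 0], [0, 0, 0], 0], [[0, 0, 0], [0, 0, 0], 0]])

```text
time: 8.05
eef_pos: [0.5487, 0.2221, 0.0924]
tcp_rot: [0.996, 0.086, 0.0, -0.0]
contact_force: [1.0, 0.2, 0.4]
opening: 0.002
finger_force: 0.0
```

Call:
drive_tool(moves=[[[0, 0, 0], [0, 0, -0.05], 0], [[0, 0, 0], [0, 0, -0.05], 0], [[0, 0, 0], [-0.03, 0.035, -0.03], 0], [[0, 0, 0], [-0.03, 0.035, 0], 0], [[0, 0, 0], [-0.03, 0.035, 0], 0]])

```text
time: 8.68
eef_pos: [0.4777, 0.1021, 0.2233]
tcp_rot: [0.996, 0.087, 0.001, 0.0]
contact_force: [0.1, -0.9, 0.3]
opening: -0.002
finger_force: 0.0
```

Call:
drive_tool(moves=[[[0, 0, 0], [-0.03, 0.035, 0], 0], [[0, 0, 0], [-0.03, 0.035, 0], 0], [[0, 0, 0], [0, 0, 0], 0]])

```text
time: 9.05
eef_pos: [0.4301, 0.0221, 0.2225]
tcp_rot: [0.996, 0.084, 0.0, 0.0]
contact_force: [0.3, 0.1, -0.8]
opening: -0.001
finger_force: 0.0
```

Run:
```python
from h import *
s=ctrl.read_camera("side")["image"];t=ctrl.read_camera("top")["image"]
cv2.imwrite("pics/side3.png",s[:,:,::-1]);cv2.imwrite("pics/top3.png",t[:,:,::-1])
R=lambda a,w,h:cv2.resize(a[:,:,::-1],(w,h),interpolation=cv2.INTER_CUBIC)
a=np.vstack([np.hstack([R(s[150:220,210:310],400,280),R(s[220:290,210:310],400,280)]),R(t[150:210,190:350],800,300)])
cv2.imwrite("pics/p3.png",a)
```

```text
(no output)
```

View pics/p3.png

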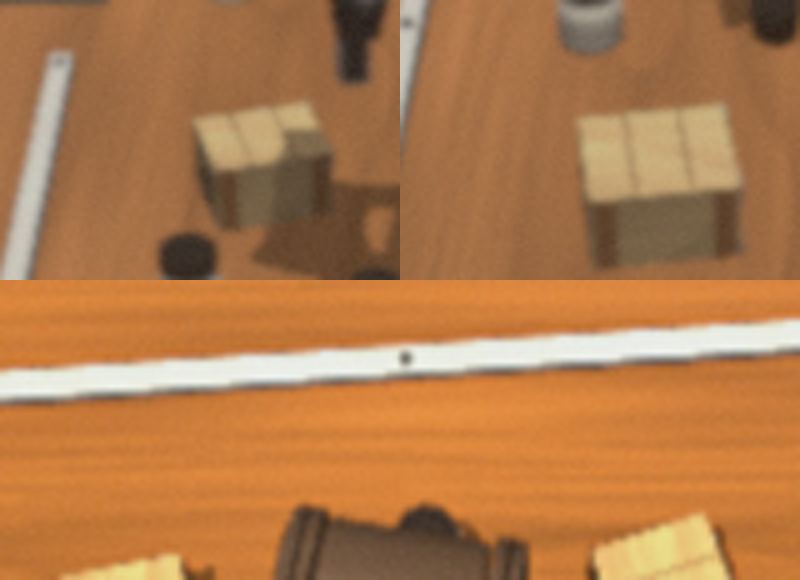

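In the side panels both crates lie flat. The right crate's upper face has corners at (193,120), (312,103), (330,150), (207,168). The left crate's are at (577,118), (725,103), (742,188), (588,200), in the second panel. The undersides are only seen edge-on. Next I compute the poses.

Run:
```python
from h import *
c=ctrl.read_camera("side")
for P,o in([(193,120),(312,103),(330,150),(207,168)],(210,150)),([(177,118),(325,103),(342,188),(188,200)],(210,220)):
    W=np.array([ray(c,crop(p,o,4),.06)[:2] for p in P]);f=(W[0]+W[3]-W[1]-W[2])/2;l=(W[2]+W[3]-W[0]-W[1])/2
    print(W.round(3).tolist(),W.mean(0).round(4),np.linalg.norm(f),np.linalg.norm(l),np.arctan2(f[1],f[0]),np.arctan2(-l[0],l[1]))
```

```text
[[0.563, -0.167], [0.468, -0.196], [0.451, -0.124], [0.546, -0.095]] [ 0.507  -0.1455] 0.09902709476237687 0.07392405190968628 0.2910150579254473 0.23659930568416473
[[0.541, 0.18], [0.446, 0.163], [0.432, 0.244], [0.526, 0.258]] [0.4862 0.2112] 0.09585237075149032 0.08052547136880525 0.16524930378735658 0.173508307898102
```

Call:
drive_tool(moves=[[[0, 0, -0.12], [0, 0, 0], 0], [[0, 0, 0], [-0.012, 0.053, 0], 0], [[0, 0, 0], [-0.012, 0.053, 0], 0], [[0, 0, 0], [-0.012, 0.053, 0], 0], [[0, 0, 0], [-0.012, 0.053, 0], 0]])

```text
time: 9.82
eef_pos: [0.4472, -0.194, 0.2224]
tcp_rot: [0.989, 0.147, 0.0, 0.0]
contact_force: [0.8, 1.0, 0.2]
opening: 0.001
finger_force: 0.0
```

Call:
drive_tool(moves=[[[0, 0, 0], [0, 0, 0.05], 0], [[0, 0, 0], [0, 0, 0.05], 0], [[0, 0, 0], [0, 0, 0.05], 0], [[0, 0, 0], [0, 0, 0.035], 0], [[0, 0, 0], [0, 0, 0], 0]])

```text
time: 10.45
eef_pos: [0.4447, -0.1908, 0.0342]
tcp_rot: [0.989, 0.147, -0.003, -0.003]
contact_force: [0.5, 0.2, 0.6]
opening: -0.002
finger_force: 0.0
```

Call:
drive_tool(moves=[[[0, 0, 0], [0.008, 0, 0], 0], [[0, 0, 0], [0.008, 0, 0], 0], [[0, 0, 0], [0.008, 0, 0], 0], [[0, 0, 0], [0.008, 0, 0], 0], [[0, 0, 0], [0.008, 0, 0], 0]])

```text
time: 11.08
eef_pos: [0.4853, -0.1818, 0.0382]
tcp_rot: [0.989, 0.146, 0.0, 0.001]
contact_force: [-3.4, -2.1, 4.8]
opening: -0.001
finger_force: 1.4
```

Run:
```python
from h import *
R=lambda a,w,h:cv2.resize(a[:,:,::-1],(w,h),interpolation=cv2.INTER_CUBIC)
s=ctrl.read_camera("side")["image"]
cv2.imwrite("pics/p4.png",R(s[155:225,220:320],800,560))
```

```text
(no output)
```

View pics/p4.png

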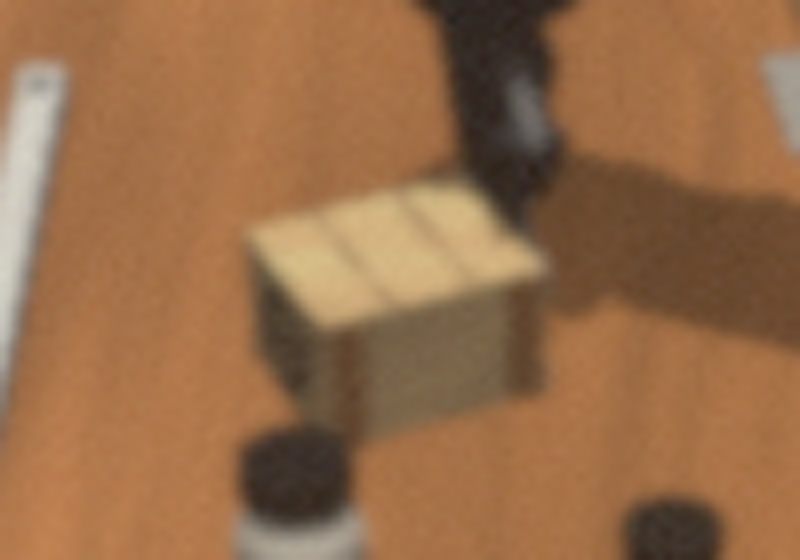

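The crate has turned. Its underside is the quad (248,232), (325,330), (330,435), (258,340), with a dark patch near its middle at (285,330). I'll check this in numbers.

Run:
```python
from h import *
c=ctrl.read_camera("side");g=c["image"].astype(np.uint8)
W=[]
for p in[(248,232),(325,330),(548,268)]: W.append(ray(c,crop(p,(220,155),8),.06))
W=np.array(W);print(W.round(3),np.linalg.norm(W[1]-W[0]),np.linalg.norm(W[2]-W[1]))
f=W[1]-W[2];yaw=np.arctan2(f[1],f[0]);l=W[0]-W[1];print("yaw",yaw,np.arctan2(l[0],-l[1]))
w=yaw
x=np.array([np.cos(w),np.sin(w)]);y=np.array([-x[1],x[0]])
P=(W[0]+W[1])/2
print("centre",P[:2]-.0475*x)
pts=np.float32([proj(c,np.r_[P[:2]+s*.04*y,z]) for s,z in((-1,.06),(1,.06),(1,0),(-1,0))])
print(pts.round(1).tolist())
M=cv2.getPerspectiveTransform(pts,np.float32([(0,0),(12,0),(12,9),(0,9)])-.5)
print(cv2.warpPerspective(g,M,(12,9)).sum(2)//3)
```

```text
[[ 0.584 -0.142  0.06 ]
 [ 0.547 -0.072  0.06 ]
 [ 0.464 -0.118  0.06 ]] 0.0798789995212991 0.0954079161973423
yaw 0.5046148124398518 0.4850395735776993
centre [ 0.52420753 -0.13000117]
[[250.3000030517578, 183.60000610351562], [260.3999938964844, 195.8000030517578], [261.29998779296875, 211.8000030517578], [251.39999389648438, 199.3000030517578]]
[[138 134 132 133 133 136 135 129 125 127 124 104]
 [109 104 102 101  95  89  91  92  94  93  84  80]
 [ 94  87  80  68  64  71  72  72  75  75  77  78]
 [ 89  77  64  62  69  69  65  64  66  73  78  80]
 [ 89  71  70  67  66  60  57  64  70  76  81  84]
 [ 84  75  69  64  63  60  62  60  66  77  85  85]
 [ 85  73  68  68  65  64  58  62  74  82  85  83]
 [ 86  79  74  72  68  63  68  77  82  83  78  64]
 [ 90  85  85  81  80  84  87  83  77  67  59  50]]
```

The dark patch is centred, about 45 mm across and ringed by lighter margins, so the right crate is stamped. It lies at (0.524,-0.130) with yaw 0.50. Next I back off and push its left end to turn it back.

Call:
drive_tool(moves=[[[0, 0, 0], [-0.025, 0, 0], 0], [[0, 0, 0], [-0.025, 0, 0], 0], [[0, 0, 0], [0.01, -0.03, 0], 0], [[0, 0, 0], [0.01, -0.03, 0], 0], [[0, 0, 0], [0, 0, 0], 0]])

```text
time: 11.8
eef_pos: [0.4375, -0.1308, 0.0366]
tcp_rot: [0.989, 0.147, -0.0, -0.001]
contact_force: [-0.9, -0.8, -0.1]
opening: -0.0
finger_force: 0.0
```

Call:
drive_tool(moves=[[[0, 0, 0], [0.01, 0, 0], 0], [[0, 0, 0], [0.01, 0, 0], 0], [[0, 0, 0], [0.01, 0, 0], 0], [[0, 0, 0], [0.01, 0, 0], 0], [[0, 0, 0], [0.01, 0, 0], 0]])

```text
time: 12.42
eef_pos: [0.4868, -0.1181, 0.0371]
tcp_rot: [0.989, 0.146, -0.0, -0.0]
contact_force: [-1.0, 0.6, 0.7]
opening: -0.004
finger_force: 0.0
```

Run:
```python
from h import *
R=lambda a,w,h:cv2.resize(a[:,:,::-1],(w,h),interpolation=cv2.INTER_CUBIC)
s=ctrl.read_camera("side")["image"]
cv2.imwrite("pics/p5.png",R(s[155:225,220:320],800,560))
```

```text
(no output)
```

View pics/p5.png

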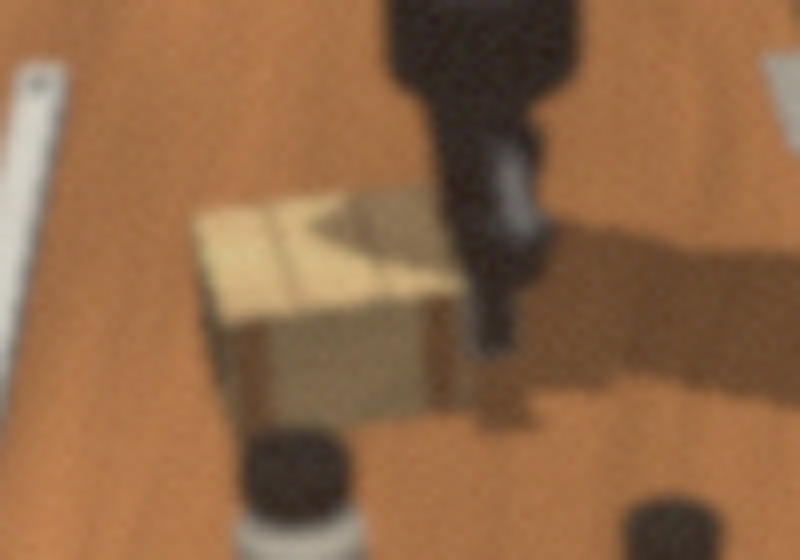

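Upper-face corners are at (193,215), (215,320), (466,285).

Run:
```python
from h import *
c=ctrl.read_camera("side")
W=np.array([ray(c,crop(p,(220,155),8),.06) for p in[(193,215),(215,320),(466,287)]])
f=W[1]-W[2];yaw=np.arctan2(f[1],f[0]);l=W[0]-W[1]
print(W.round(3).tolist(),np.linalg.norm(l),np.linalg.norm(f),yaw,np.arctan2(l[0],-l[1]))
x=np.array([np.cos(yaw),np.sin(yaw)]);print("centre",(W[0]+W[2])[:2]/2)
```

```text
[[0.608, -0.155, 0.06], [0.59, -0.078, 0.06], [0.495, -0.103, 0.06]] 0.0791818305479725 0.09854646927104746 0.26214971671780735 0.2274732886644444
centre [ 0.55150542 -0.12915001]
```

Call:
drive_tool(moves=[[[0, 0, 0], [-0.03, 0, 0], 0], [[0, 0, 0.12], [0, 0, 0], 0.035], [[0, 0, 0.12], [0, 0, 0], 0.035], [[0, 0, 0], [0, 0.01, 0], 0.035], [[0, 0, 0], [0, 0, 0], 0.035]])

```text
time: 13.15
eef_pos: [0.4585, -0.1378, 0.0376]
tcp_rot: [1.0, 0.027, 0.001, 0.0]
contact_force: [0.3, 0.2, 0.0]
opening: 0.406
finger_force: 0.0
```

Call:
drive_tool(moves=[[[0, 0, 0], [0.01, 0, 0], 0.035], [[0, 0, 0], [0.01, 0, 0], 0.035], [[0, 0, 0], [0.01, 0, 0], 0.035], [[0, 0, 0], [0.01, 0, 0], 0.035], [[0, 0, 0], [0.01, 0, 0], 0.035]])

```text
time: 13.78
eef_pos: [0.5083, -0.1339, 0.0372]
tcp_rot: [1.0, 0.027, -0.001, -0.0]
contact_force: [-2.5, 1.3, 1.5]
opening: 0.411
finger_force: 1.0
```

Call:
drive_tool(moves=[[[0, 0, 0], [0.01, 0, 0], 0.035], [[0, 0, 0], [0.01, 0, 0], 0.035], [[0, 0, 0], [0.01, 0, 0], 0.035], [[0, 0, 0], [0.005, 0, 0], 0.035], [[0, 0, 0], [0.005, 0, 0], 0.035]])

```text
time: 14.4
eef_pos: [0.5482, -0.1322, 0.0374]
tcp_rot: [1.0, 0.026, -0.0, 0.0]
contact_force: [-1.6, -0.6, 1.6]
opening: 0.412
finger_force: 1.1
```

Run:
```python
from h import *
R=lambda a,w,h:cv2.resize(a[:,:,::-1],(w,h),interpolation=cv2.INTER_CUBIC)
s=ctrl.read_camera("side")["image"]
cv2.imwrite("pics/p6.png",R(s[155:225,200:300],800,560))
```

```text
(no output)
```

View pics/p6.png

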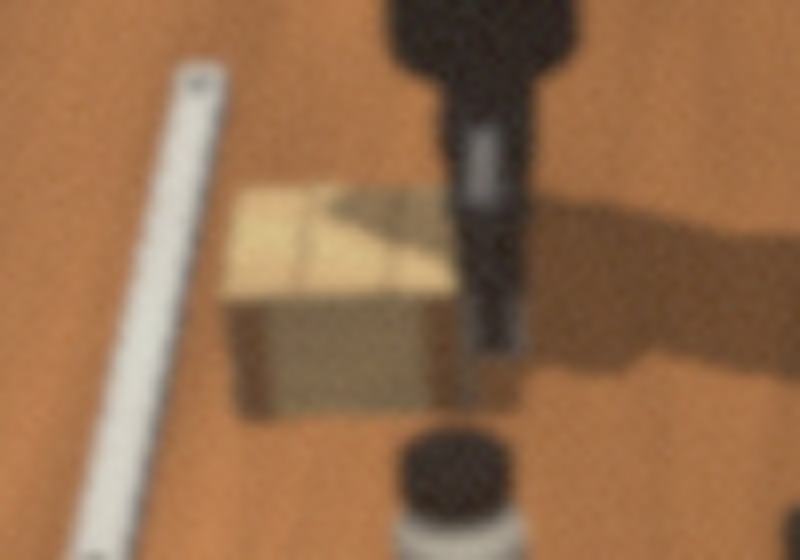

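The crate is now square to the rail: its underside edge runs (235,190)–(222,295), parallel to the rail edge, with a gap of about 25 mm. I'll creep until the force rises.

Call:
drive_tool(moves=[[[0, 0, 0], [0.005, 0, 0], 0.035], [[0, 0, 0], [0.005, 0, 0], 0.035], [[0, 0, 0], [0.005, 0, 0], 0.035], [[0, 0, 0], [0.003, 0, 0], 0.035]])

```text
time: 14.95
eef_pos: [0.5662, -0.1312, 0.0374]
tcp_rot: [1.0, 0.026, -0.0, 0.0]
contact_force: [-2.2, 0.1, 2.1]
opening: 0.412
finger_force: 1.2
```

Call:
drive_tool(moves=[[[0, 0, 0], [0.003, 0, 0], 0.035], [[0, 0, 0], [0.003, 0, 0], 0.035]])

```text
time: 15.2
eef_pos: [0.572, -0.1309, 0.0374]
tcp_rot: [1.0, 0.026, -0.0, 0.0]
contact_force: [-2.0, -0.8, 2.3]
opening: 0.41
finger_force: 1.2
```

Call:
drive_tool(moves=[[[0, 0, 0], [0.002, 0, 0], 0.035], [[0, 0, 0], [0.002, 0, 0], 0.035]])

```text
time: 15.45
eef_pos: [0.5751, -0.1306, 0.0374]
tcp_rot: [1.0, 0.027, -0.001, -0.0]
contact_force: [-9.2, -1.7, 7.4]
opening: 0.409
finger_force: 4.7
```

Call:
drive_tool(moves=[[[0, 0, 0], [0.002, 0, 0], 0.035], [[0, 0, 0], [0, 0, 0], 0.035]])

```text
time: 15.7
eef_pos: [0.5751, -0.1305, 0.0374]
tcp_rot: [1.0, 0.027, -0.004, -0.001]
contact_force: [-13.2, 0.2, 10.1]
opening: 0.413
finger_force: 6.3
```

The force jumped to 13 N and the position stalled at the predicted 0.575, so the crate is against the rail. Backing off and checking.

Call:
drive_tool(moves=[[[0, 0, 0], [-0.004, 0, 0], 0.035], [[0, 0, 0], [-0.03, 0, 0], 0.035], [[0, 0, 0], [-0.03, 0, 0], 0.035], [[0, 0, 0], [0, 0, -0.06], 0.035], [[0, 0, 0], [-0.03, 0, -0.06], 0.035]])

```text
time: 16.32
eef_pos: [0.4869, -0.1357, 0.1548]
tcp_rot: [1.0, 0.027, 0.001, 0.0]
contact_force: [0.7, -1.1, 1.5]
opening: 0.409
finger_force: 0.0
```

Call:
drive_tool(moves=[[[0, 0, 0], [0, 0.05, 0], 0.035], [[0, 0, 0], [0, 0.05, 0], 0.035], [[0, 0, 0], [0, 0.05, 0], 0.035], [[0, 0, 0], [0, 0, 0], 0.035]])

```text
time: 16.82
eef_pos: [0.4945, -0.2885, 0.1536]
tcp_rot: [1.0, 0.024, 0.001, 0.001]
contact_force: [-0.8, 0.4, -0.6]
opening: 0.408
finger_force: 0.0
```

Run:
```python
from h import *
R=lambda a,w,h:cv2.resize(a[:,:,::-1],(w,h),interpolation=cv2.INTER_CUBIC)
s=ctrl.read_camera("side")["image"];t=ctrl.read_camera("top")["image"]
cv2.imwrite("pics/p7.png",np.vstack([np.hstack([R(s[155:225,200:300],400,280),R(s[220:290,200:300],400,280)]),R(t[150:210,190:350],800,300)]))
```

```text
(no output)
```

View pics/p7.png

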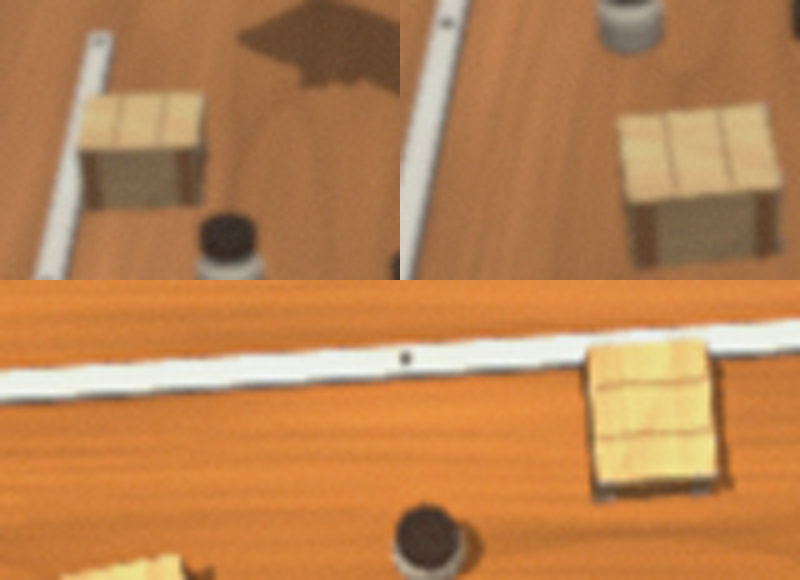

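The picture shows the stamped crate flush and parallel to the rail: its top edge runs (587,345)–(707,340) in the top view. The other crate lies well clear, and the jar is undisturbed.

```bash
python3 -c "
from plant import ctrl
print(ctrl.sign_off())"
```

```text
the job is handed in; nothing more can be done
None
```

Both crates are tipped on their sides with undersides facing the rail; I pushed the right-hand crate flush against it, left the other well clear, and handed the job in at about 17 s (no verdict was returned). I identified the stamp from a dark ring-sized patch on the right crate's underside, and did not view the left crate's underside.

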